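# Do up the undone draw latch on the standing cornet case

## Task

The cornet case standing on the counter has one of its two draw latches undone. Hook that latch's loose bail over the keeper on the lid, then throw its lever over past centre until it lies flat and the lid is drawn shut, so that the case can be carried. Ease the bail on by feel rather than forcing it against the keeper, handle the latch gently, and leave everything else on the counter where it is.

Things in the scene. Friction and masses are not known exactly. Their poses are not given: they have to be found in the camera images.
- case: Black case, aluminium rims, steel corners, upright on its spine, will not slide; 150 (x) x 420 (y) x 200 mm high. Origin: centre of underside; x from body shell (x -75..16 mm) over a dark seal to the lid (x 24..75 when shut), z up; turned up to 0.3 rad. Handle 38 mm high on top, |y| < 70, x = -30 mm. Two steel draw latches across the seam on top: y = +135 mm done up (leave it), y = -135 mm undone.
- keeper_seat (a point): Nominal centre of the hooked bail bar in the keeper, 11 mm above the lid's top; moves with the lid: case x = 46 mm gaping, 40 shut; axes as the case. But replacement keepers sit on packing, in slots: the true seat is up to 2 mm off this in x and 3.5 mm off in z, not measured; feel for it. Forcing the held bail against keeper or lid with over 10 N bends them. 19 mm to either side in y is bare lid top.
- lid: The case's lid with the keeper; axes and origin as the case's when shut.
- keeper_lip (a point): Nominal middle of the keeper's lip top, 7.3 mm above keeper_seat (same uncertainty). The keeper is a steel hook 18 mm wide (y): its stem stands 2 to 6 mm from the seat on the seam side (-x), its lip points away from the seam, reaching 4.5 mm beyond the seat (+x), underside 4.3 mm above it. Throat floor 2 mm under the seat, running to 13.5 mm beyond it. Hooked = bar behind the stem, under the lip
- lever (a joint): Undone latch's lever angle, rad, about the case's y: 0 = flat along -x (clamped, hard stop), pi/2 = upright, 2.45 = leaning over the lid (stop). Steel plate 26 mm wide; stays where left (0.3 N at its tip). Bail hooked: tightens below 1.2 to 1.6 rad, takes 4 to 12 N square to it 45 mm from the pivot, most near 0.9 rad; centre at 0.1 to 0.35 rad; past it, it snaps flat by itself or at a light press.
- lever_pivot (a point): Lever's pivot pin, fixed to the case at x = 0, y = -135, z = 211 mm in its frame, 11 mm above the top.
- lever_tip (a point): Middle of the lever's upper face (upper when flat), 60 mm from the pivot; axes turn with the lever, x along it toward the pivot side. That face is plane and 5 mm off the line through the pivot; the last 11 mm, to 66 mm from the pivot, are bent up slightly.
- bail: The bail (steel loop); origin at its pin on the lever, x toward its bar. The pin is 14 mm from the pivot, 0.22 rad behind the lever's line: from the pivot x = -14 cos(A - 0.22), z = 14 sin(A - 0.22) mm at lever angle A. Squeezing or pressing latch or case with over 45 N (both fingers added) harms it.
- bail_bar (a point): Centre of the bail's 4 mm square cross bar, 53 mm from its pin. The bail is a rigid steel loop, 38 mm wide (case y) over two flat side arms 4 mm wide, 7 mm deep, that run from pin to bar outside the lever. Stays where left (0.2 N); moving the bar carries the lever along. Can be pinched at the bar across the 38 mm from above. At keeper height the bar reaches at most 60 mm from the lever pivot.
- lid_gape (a joint): Gape of the lid at the undone latch, rad: 0 = shut, about 0.031 at the start (6 mm at the keeper; 193 mm per rad). Its padding springs it open, 11 N per mm at the keeper, where it moves along x only.
- valve_oil: bystander: white valve-oil bottle, 28 mm across, 99 mm tall, standing in front of the case; origin at the centre of its underside
- mouthpiece: bystander: brass cornet mouthpiece standing rim down in front of the case, 27 mm across, 87 mm tall; origin at the centre of its underside
- mute: bystander: aluminium straight mute, a cone 100 mm across and 166 mm tall, standing beyond the undone-latch end of the case; origin at the centre of its underside
- reed_box: bystander: blue reed box 85 x 55 x 22 mm lying behind the case; origin at the centre of its underside
- grease_tube: bystander: small green tube 18 x 62 x 16 mm lying behind the case; origin at the centre of its underside
- tuner: bystander: black tuner 65 x 105 x 18 mm, right of the robot; origin at the centre of its underside
- order_pad: bystander: order pad 210 x 148 x 14 mm, far right; origin at the centre of its underside
- pencil: bystander: yellow pencil 165 mm long, far right; origin at the middle of its underside

How it is judged:
By the outcome, as a careful person would: the job done as asked, in the order asked, and still so for the second after the job is handed in, with the robot touching nothing.
It also fails if it takes over 58 s, if anything falls off the work surface, if the arm or the gripper's body presses on something with over 40 N, if the wrist force passes 120 N, or if a joint passes its speed limit or range.

## Robot

A 7-joint arm with a two-finger parallel gripper is mounted at the origin on the work surface. World frame = base frame: x ahead of the robot, y to its left, z up, the work surface at z = 0. Lengths are in m, angles in rad, forces in N, time in s.
With the tool pointing down it reaches from about 0.4 to 0.85 m from the base axis. Payload 4.5 kg.
Tool frame: the origin (TCP) lies where the fingers leave the gripper's body, on its centre line; the fingertips stand 64 mm ahead of it and the grasp point (between the pads) lies 45 mm ahead of it; z points along the fingers, y is the direction in which the jaws open and shut (so a half turn about z gives the same grasp; the last joint's range is limited). The gripper opens to 88 mm and grips with 3 to 60 N. Pads are 18 mm wide; open, the fingers measure 123 mm over their backs; the gripper's body (75 mm by 187 mm) begins 45 mm behind the grasp point.
Start: joints at [-1.191, 0.689, -0.195, 1.565, 0.157, 0.902, -0.215], TCP at [0.212, 0.588, 0.303] pointing down, gripper open.
Joint ranges: [-3.01, 3.01], [-0.46, 2.08], [-1.47, 1.51], [0.13, 2.56], [-1, 4.14], [0.04, 2.09], [-2.66, 2.66]. Speed limits (rad/s): [2.57, 2.57, 3.14, 3.14, 3.14, 3.14, 3.14].

## Interface

Orientations are given as a unit quaternion [x, y, z, w].
In Python, from plant import monitor, snapshot, workorder, finder gives the robot as it stands.
- The arm moves only by the tool carry_out, never from a script. Its argument "motion" is one flat list of numbers, 6 for each row, row after row: the shift along the tool's x, y, z in cm, then the turn, a rotation vector about the tool's x, y, z in rad. In form: [x, y, z, rx, ry, rz, x, y, z, rx, ry, rz, ...]. A call has 1 to 8 rows; each row shifts and turns the commanded pose from where the row before left it, along the tool's axes as they then stand; what a row does not reach is not made up. A row lasts 1/8 s, in which the tool goes at most 62.5 mm and 10.7 degrees, less where a joint would pass 70% of its speed; a pose out of reach is approached as far as the arm can. A call with a gripper value outside its range is refused whole. "hand" is the finger opening in cm, from 0 to 8.81, set as the call begins (left out, the last holds). The fingers move at their own pace and stop on an object; "grip_force" is the grip in N (left out, the last holds). Time passes only in rows, so rows that do not move let the fingers close. It gives the time, the measured TCP pose, the force and the opening at its end, in the units of the state.
- monitor.get_state(): the state, without advancing time (a new reading comes with each control period).
- snapshot(name): name is "scene" or "top" or "wrist"; returns a dict with "frame" (420x560x3 uint8, red, green, blue), "range_z" (420x560 float32, m along the optical axis (not along the pixel's ray), 0 where there is no reading), "fx", "fy", "cx", "cy" (pixels), "rvec" (rotation vector, rad) and "tvec" (3), from world to camera coordinates, as OpenCV has them; the wrist camera has in their place "hand_eye" (4x4, takes a point from camera to tool coordinates, whose origin is the TCP and whose axes are the flange's). Camera axes: x right, y down, z forward; pixel columns grow to the right and rows downward; lengths in m; the calibration is good to about 2 mm. A picture is of the moment at which its call begins: read the wrist's pose just before it.
- workorder.finish_job(): hands the job in, once; it reports no verdict.
Trained networks look in a picture, given as the dict that the camera call returned (one of the last four; its "shot" number tells which), for a name from the list of things; names that differ only in an ending like _2 or _b are one class to them, and where a whole thing is asked for, a point or a joint stands for the part that bears it (a point fixed in the world has none). Each returns a list of dicts, best first, with "p" (0 to 1); they miss things now and then, are a little off and sometimes report something else, mostly with a low value. They report only what shows in the picture. A call takes as long as a camera call.
- finder.masks_of(picture, thing): "pixels" (420x560 bool, what is visible of it) and "extent" ([left, top, right, bottom] in pixels, round what is visible of it).
The state is a dict: "clock": time; "q": joint angles; "qd": joint speeds; "joint_torque": joint torques, N m; "tool_pos": TCP position; "eef_rot": TCP orientation; "contact_force": force on the tool from outside, world axes, zero at the start; "moment": the same for the moment, N m; "opening": opening from 0.0 (shut) to 1.0 (fully open).
Only numpy, scipy, OpenCV 4.12 (cv2) and the standard library are available. Lean on these libraries where they do the work, as an engineer would, in place of code of your own. Each camera call takes 0.05 s, during which the arm holds its last target. There are 200 camera calls.

## Working session

There is one attempt and no reset: what is moved stays moved. The work goes in short steps, Python scripts to look and compute and a tool call to move; the robot and the scene stay as the last step left them, time stands still between calls to the robot, and variables do not carry over. Pictures are saved under pics/ and viewed, about 8 in all and at most 12, crops included, and the job is handed in when it is done.

Besides the shell and the picture viewer there is one more tool, called after ">>>" in YAML: its name, and indented under it one key for each argument. carry_out: Moves the arm, as the interface text tells. Its arguments: {"type":"object","properties":{"motion":{"type":"array"},"hand":{"type":"number"},"grip_force":{"type":"number"}},"required":["motion"]}

```bash
ls; mkdir -p pics
cat > h.py <<'E'
import numpy as np, cv2
from scipy.spatial.transform import Rotation as R
from plant import monitor, snapshot, workorder, finder
def save(p,n,crop=None,s=1):
    im=p["frame"][:,:,::-1]
    if crop: l,t,r,b=crop; im=im[t:b,l:r]
    cv2.imwrite("pics/"+n,cv2.resize(im,None,fx=s,fy=s,interpolation=cv2.INTER_CUBIC))
def cam2w(p,st=None):
    if "rvec" in p:
        Rm=R.from_rotvec(np.ravel(p["rvec"])).as_matrix(); return Rm.T, -Rm.T@np.ravel(p["tvec"])
    T=np.eye(4); T[:3,:3]=R.from_quat(st["eef_rot"]).as_matrix(); T[:3,3]=st["tool_pos"]
    M=T@np.array(p["hand_eye"]); return M[:3,:3],M[:3,3]
def pts(p,st=None):
    v,u=np.mgrid[:420,:560]; z=p["range_z"]
    c=np.stack([(u-p["cx"])/p["fx"]*z,(v-p["cy"])/p["fy"]*z,z],-1)
    A,b=cam2w(p,st); return c@A.T+b
def proj(p,X,st=None):
    A,b=cam2w(p,st); c=(np.atleast_2d(X)-b)@A
    return np.stack([c[:,0]/c[:,2]*p["fx"]+p["cx"],c[:,1]/c[:,2]*p["fy"]+p["cy"]],-1)
E
python3 - <<'E'
from h import *
st=monitor.get_state(); print(st)
a=snapshot("scene"); b=snapshot("top")
im=np.vstack([a["frame"],b["frame"]])
cv2.imwrite("pics/1.png",cv2.resize(np.hstack([a["frame"],b["frame"]])[:,:,::-1],(800,300)))
cv2.imwrite("pics/1b.png",b["frame"][:,:,::-1])
for n,p in(("scene",a),("top",b)):
    P=pts(p)
    for t in["case","lid","keeper_lip","lever","bail","valve_oil","mouthpiece","mute"]:
        for m in finder.masks_of(p,t)[:2]:
            q=P[m["pixels"]&(p["range_z"]>0)]
            print(n,t,round(m["p"],2),m["extent"],np.round(np.median(q,0),3),np.round(q.min(0),3),np.round(q.max(0),3))
P=pts(b); mk=(P[...,2]>.19)&(P[...,2]<.206)&(b["range_z"]>0)
q=P[mk][:,:2].astype(np.float32); print(len(q),cv2.minAreaRect(q))
E
```

```text
pics
{'clock': 0.0, 'q': array([-1.19120112,  0.68999707, -0.19448464,  1.56632457,  0.15728629,
        0.90249751, -0.2151158 ]), 'qd': array([ 0.00135589, -0.00089225,  0.00022126,  0.00159314, -0.00073397,
       -0.00099384, -0.00079503]), 'joint_torque': array([-7.44747431e-04, -5.27554071e+01, -1.26679089e+00, -1.53425592e+01,
       -5.25124662e-02,  6.49346039e-03,  1.86396787e-04]), 'tool_pos': array([0.21171829, 0.58750768, 0.3019062 ]), 'eef_rot': array([ 1.72020128e-01,  9.85093006e-01, -9.14846339e-04, -8.91413951e-05]), 'contact_force': array([-0.0354295 , -0.86380882, -0.58863014]), 'moment': array([-0.01288388, -0.01006968, -0.02250392]), 'opening': 0.9982756514102872}
scene case 0.93 [281.0, 83.7, 363.5, 246.7] [0.586 0.011 0.2  ] [ 0.46  -0.175 -0.004] [0.676 0.569 0.278]
scene case 0.31 [283.7, 231.4, 318.6, 290.8] [ 0.584 -0.199  0.084] [ 0.534 -0.226  0.   ] [ 0.629 -0.091  0.171]
scene lid 0.96 [322.5, 83.3, 359.5, 245.7] [0.634 0.011 0.2  ] [ 0.581 -0.099 -0.002] [0.674 0.565 0.248]
scene lid 0.46 [279.1, 327.5, 314.7, 403.3] [ 0.621 -0.407  0.008] [ 0.605 -0.
[... 1675 characters left out ...]
0.003] [0.453 0.093 0.089]
top bail 0.6 [248.8, 159.5, 267.9, 184.5] [ 0.611 -0.018  0.239] [ 0.575 -0.04   0.199] [ 0.641 -0.001  0.249]
top valve_oil 0.59 [248.5, 141.0, 264.0, 151.3] [0.718 0.006 0.015] [ 0.71  -0.024  0.005] [0.731 0.028 0.02 ]
top valve_oil 0.19 [375.5, 179.8, 436.9, 186.7] [ 0.618 -0.415  0.006] [ 0.604 -0.487 -0.006] [ 0.637 -0.322  0.011]
top mute 0.84 [305.9, 183.6, 340.0, 219.4] [ 0.561 -0.167  0.09 ] [ 0.528 -0.222 -0.003] [ 0.628 -0.13   0.17 ]
top mute 0.21 [374.9, 180.4, 438.3, 189.5] [ 0.617 -0.412  0.007] [ 0.601 -0.49  -0.004] [ 0.634 -0.322  0.011]
10738 ((0.5789480209350586, 0.11198966205120087), (0.157264843583107, 0.42109495401382446), 2.418919324874878)
```

View picture.

Run:
```python
from h import *
a=snapshot("scene"); b=snapshot("top")
A=cv2.resize(a["frame"][60:310,230:400],(400,588)); B=cv2.resize(b["frame"][130:270,80:350],(400,207))
o=np.zeros((588,800,3),np.uint8); o[:,:400]=A; o[:207,400:]=B; o[220:520,400:]=cv2.resize(a["frame"],(400,300)); cv2.imwrite("pics/2.png",o[:,:,::-1])
P=pts(b)
# case edges in top view at z~.2 : fit body shell rear edge & lid edge, away from latch
v=(b["range_z"]>0)&(abs(P[...,2]-.2)<.006)
q=P[v]
for y0 in np.arange(-.08,.3,.04):
    s=q[abs(q[:,1]-y0)<.008]; print(round(y0,2),np.round([s[:,0].min(),s[:,0].max(),s[:,2].mean()],4))
print(np.percentile(q[:,1],[0,.5,99.5,100]))
m=(P[...,2]>.207)&(P[...,1]<.0)&(P[...,1]>-.1)
for r in P[m]: print(np.round(r,3),end=' ')
```

```text
-0.08 [0.5106 0.665  0.1992]
-0.04 [0.5089 0.6611 0.1995]
0.0 [0.507  0.6586 0.1993]
0.04 [0.5052 0.6545 0.1996]
0.08 [0.5032 0.6528 0.1991]
0.12 [0.5014 0.651  0.1992]
0.16 [0.5013 0.6465 0.1993]
0.2 [0.4994 0.6445 0.1992]
0.24 [0.4975 0.6428 0.1997]
0.28 [0.4955 0.6407 0.1992]
[-0.09805244 -0.09416416  0.31753982  0.32389283]
[ 0.411 -0.072  1.1  ] [ 0.411 -0.072  1.1  ] [ 0.411 -0.072  1.1  ] [ 0.411 -0.072  1.1  ] [ 0.411 -0.072  1.1  ] [ 0.411 -0.072  1.1  ] [ 0.411 -0.072  1.1  ] [ 0.411 -0.072  1.1  ] [ 0.411 -0.072  1.1  ] [ 0.411 -0.072  1.1  ] [ 0.411 -0.072  1.1  ] [ 0.411 -0.072  1.1  ] [ 0.411 -0.072  1.1  ] [ 0.411 -0.072  1.1  ] [ 0.411 -0.072  1.1  ] [ 0.411 -0.072  1.1  ] [ 0.411 -0.072  1.1  ] [ 0.411 -0.072  1.1  ] [ 0.411 -0.072  1.1  ] [ 0.411 -0.072  1.1  ] [ 0.411 -0.072  1.1  ] [ 0.411 -0.072  1.1  ] [ 0.411 -0.072  1.1  ] [ 0.411 -0.072  1.1  ] [ 0.411 -0.072  1.1  ] [ 0.411 -0.072  1.1  ] [ 0.411 -0.072  1.1  ] [ 0.411 -0.072  1.1  ] [ 0.411 -0.072  1.1  ] [ 0.411 -0.072  1.1  ] [ 0.411 -0.072  1.1  ] [ 0.411 -0.072  1.1  ] [ 0.411 -0.072  1.1  ] [ 0.411 -0.
[... 28227 characters left out ...]
72  1.1  ] [ 0.411 -0.072  1.1  ] [ 0.411 -0.072  1.1  ] [ 0.411 -0.072  1.1  ] [ 0.411 -0.072  1.1  ] [ 0.411 -0.072  1.1  ] [ 0.411 -0.072  1.1  ] [ 0.411 -0.072  1.1  ] [ 0.411 -0.072  1.1  ] [ 0.411 -0.072  1.1  ] [ 0.411 -0.072  1.1  ] [ 0.411 -0.072  1.1  ] [ 0.411 -0.072  1.1  ] [ 0.411 -0.072  1.1  ] [ 0.411 -0.072  1.1  ] [ 0.411 -0.072  1.1  ] [ 0.411 -0.072  1.1  ] [ 0.411 -0.072  1.1  ] [ 0.411 -0.072  1.1  ] [ 0.411 -0.072  1.1  ] [ 0.411 -0.072  1.1  ] [ 0.411 -0.072  1.1  ] [ 0.411 -0.072  1.1  ] [ 0.411 -0.072  1.1  ] [ 0.411 -0.072  1.1  ] [ 0.411 -0.072  1.1  ] [ 0.411 -0.072  1.1  ] [ 0.411 -0.072  1.1  ] [ 0.411 -0.072  1.1  ] [ 0.411 -0.072  1.1  ] [ 0.411 -0.072  1.1  ]
```

View pics/2.png

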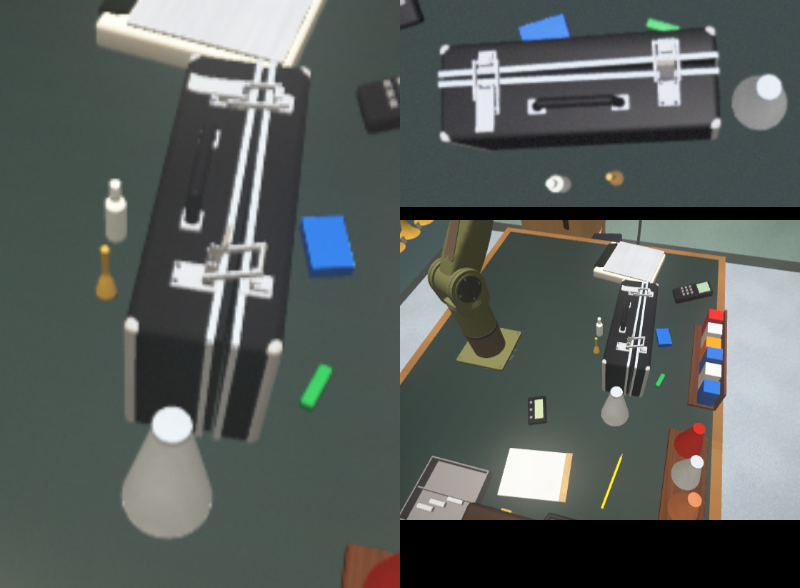

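```bash
cat >> h.py <<'E'
O=np.array([.577,.112,0.]);YAW=.042
Cc=R.from_euler('z',YAW)
def c2w(p): return Cc.apply(p)+O
def w2c(p): return Cc.inv().apply(np.asarray(p)-O)
def Rt(th): # tool down, y=case y, leaning back to +x by th
    return Cc*R.from_matrix(np.diag([-1,1,-1.]))*R.from_euler('y',th)
def plan(pos,th,st=None):
    """rotation first (tool rotvec), then shift in the turned tool frame, cm"""
    st=st or monitor.get_state(); r=R.from_quat(st["eef_rot"])
    rv=(r.inv()*Rt(th)).as_rotvec(); d=Rt(th).inv().apply(np.asarray(pos)-st["tool_pos"])*100
    print("rot",np.round(rv,4),"shift cm",np.round(d,2))
def rep():
    st=monitor.get_state(); r=R.from_quat(st["eef_rot"])
    print("t",round(st["clock"],2),"tcp case mm",np.round(w2c(st["tool_pos"])*1000,1),"tip",np.round(w2c(st["tool_pos"]+r.apply([0,0,.064]))*1000,1),
     "err rot",np.round((r.inv()*Rt(0)).as_rotvec(),3),"F case",np.round(Cc.inv().apply(st["contact_force"]),1),"op",round(st["opening"]*88.1,1))
    return st
E
python3 - <<'E'
from h import *
rep(); plan(c2w([.03,-.135,.45]),0)
E
```

```text
t 1.0 tcp case mm [-344.9  490.9  302.7] tip [-344.9  490.9  238.7] err rot [ 0.    -0.    -0.388] F case [-0.4  1.1  0.2] op 88.0
rot [ 1.000e-04 -0.000e+00 -3.878e-01] shift cm [-37.49 -62.59 -14.73]
```

>>> carry_out:
  motion: [0,0,-4.9,0,0,-0.129,0,0,-4.9,0,0,-0.129,0,0,-4.93,0,0,-0.13,-2.5,-4.17,0,0,0,0,-2.5,-4.17,0,0,0,0,-2.5,-4.17,0,0,0,0,-2.5,-4.17,0,0,0,0,-2.5,-4.17,0,0,0,0]

```text
clock: 2.0
tool_pos: [0.3463, 0.3835, 0.4502]
eef_rot: [-0.021, 1.0, 0.0, 0.0]
contact_force: [-0.3, -0.0, -0.3]
opening: 0.999
```

>>> carry_out:
  motion: [-2.5,-4.17,0,0,0,0,-2.5,-4.17,0,0,0,0,-2.5,-4.17,0,0,0,0,-2.5,-4.17,0,0,0,0,-2.5,-4.17,0,0,0,0,-2.5,-4.17,0,0,0,0,-2.5,-4.17,0,0,0,0,-2.5,-4.17,0,0,0,0]

```text
clock: 3.0
tool_pos: [0.5601, 0.0587, 0.4502]
eef_rot: [-0.021, 1.0, 0.0, 0.0]
contact_force: [0.9, 0.4, 0.1]
opening: 1.0
```

>>> carry_out:
  motion: [-2.5,-4.17,0,0,0,0,-2.5,-4.17,0,0,0,0,0,0,0,0,0,0,0,0,0,0,0,0]

```text
clock: 3.5
tool_pos: [0.6126, -0.0204, 0.4498]
eef_rot: [-0.021, 1.0, 0.001, -0.0]
contact_force: [-0.3, 0.8, 0.3]
opening: 1.0
```

Run:
```python
from h import *
st=rep(); p=snapshot("wrist"); save(p,"3.png"); print(np.round(p["hand_eye"],3))
```

```text
t 3.5 tcp case mm [  30.  -133.8  449.8] tip [  30.  -133.7  385.8] err rot [ 0.001 -0.001  0.001] F case [-0.3  0.8  0.3] op 88.1
[[-0.001 -0.956 -0.293  0.077]
 [ 1.    -0.001 -0.    -0.   ]
 [ 0.    -0.293  0.956 -0.082]
 [ 0.     0.     0.     1.   ]]
```

View pics/3.png

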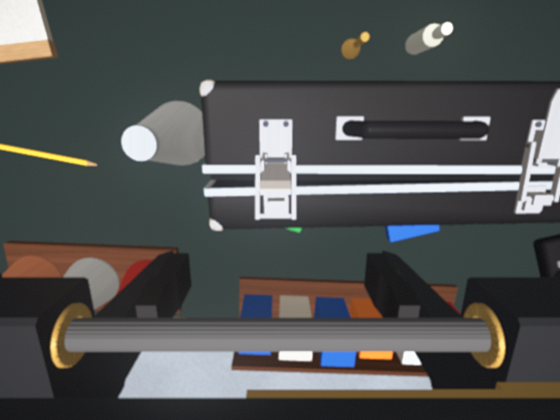

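Run:
```python
from h import *
st=rep(); p=snapshot("wrist"); P=pts(p,st); Q=w2c(P.reshape(-1,3)).reshape(P.shape)*1000
ok=p["range_z"]>0
s=Q[ok&(abs(Q[...,2]-200)<5)]
for y0 in(-190,-100,-60,-20,20): 
    k=s[abs(s[:,1]-y0)<5]; print(y0,np.round([k[:,0].min(),k[:,0].max(),np.median(k[:,2])],1))
print("yend",np.round(np.percentile(s[abs(s[:,0])<60][:,1],[0,.2]),1))
L=ok&(abs(Q[...,1]+135)<40)&(Q[...,2]>203)
for nm,lo,hi in(("mid",-137,-131),("armA",-155,-152.5),("armB",-119,-116)):
    k=Q[L&(Q[...,1]>lo)&(Q[...,1]<hi)]
    b=np.round(k[:,0]/2)*2
    print(nm,[(int(x),round(float(np.median(k[b==x][:,2])),1)) for x in np.unique(b)])
k=Q[L&(Q[...,2]>232)&(Q[...,0]>40)]; print("bar y",np.percentile(k[:,1],[0,2,50,98,100]).round(1),"x",np.percentile(k[:,0],[0,50,100]).round(1))
bm=k[abs(k[:,1]+135)<10]; print("bar mid",np.percentile(bm,[2,50,98],axis=0).round(1))
```

```text
t 3.55 tcp case mm [  29.9 -133.   450. ] tip [  29.9 -132.9  386. ] err rot [ 0.001 -0.     0.002] F case [ 0.7 -0.1 -0.3] op 88.1
-190 [-75.6  76.9 200. ]
-100 [-74.8  74.5 200.1]
-60 [-74.9  74.5 200. ]
-20 [-74.9  73.1 200. ]
20 [-75.   72.1 200. ]
yend [-211.8 -208. ]
mid [(-40, 203.8), (-36, 203.3), (-34, 203.6), (-32, 203.4), (-28, 203.3), (-24, 203.4), (-22, 203.1), (-18, 203.3), (-14, 203.5), (-12, 203.1), (-8, 203.1), (-6, 226.7), (-4, 225.9), (-2, 226.6), (0, 213.6), (2, 465.1), (4, 467.6), (6, 484.9), (8, 467.3), (10, 477.6), (12, 476.6), (14, 275.2), (34, 203.4), (38, 209.1), (40, 216.7), (42, 217.0), (44, 244.1), (46, 244.6), (48, 217.8), (50, 217.1), (54, 207.6)]
armA [(-8, 227.7), (-6, 228.3), (-4, 228.7), (-2, 229.9), (0, 229.2), (2, 465.3), (4, 467.9), (6, 485.0), (8, 467.5), (10, 233.6), (12, 234.8), (14, 235.7), (16, 236.2), (18, 236.0), (20, 237.5), (22, 237.4), (24, 238.6), (26, 239.7), (28, 240.3), (30, 241.1), (32, 241.5), (34, 242.7), (36, 243.5), (38, 244.6), (40, 245.1), (42, 244.7), (44, 245.7), (46, 247.4), (48, 247.6)]
armB [(-8, 227.4), (-6, 228.0), (-4, 227.9), (-2, 228.3), (0, 229.9), (2, 465.4), (4, 468.0), (6, 485.0), (8, 467.5), (10, 477.6), (12, 476.8), (14, 235.3), (16, 236.4), (18, 236.9), (20, 237.5), (22, 237.9), (24, 238.4), (26, 239.6), (28, 240.4), (30, 241.1), (32, 242.1), (34, 242.5), (36, 242.8), (38, 244.4), (40, 245.0), (42, 245.4), (44, 246.7), (46, 247.4), (48, 246.2)]
bar y [-153.8 -153.7 -135.1 -117.4 -117.3] x [40.2 45.4 48.2]
bar mid [[  43.6 -144.4  243.5]
 [  45.6 -135.1  245.2]
 [  47.7 -125.7  246.7]]
```

Run:
```python
from h import *
rep(); plan(c2w([.0639,-.135,.3008]),.3)
```

```text
t 3.6 tcp case mm [  29.8 -132.8  450.2] tip [  29.8 -132.7  386.2] err rot [ 0.001 -0.     0.003] F case [0.4 0.2 0.3] op 88.0
rot [0.0007 0.2998 0.0028] shift cm [-7.67 -0.22 13.26]
```

>>> carry_out:
  motion: [0,0,0,0,0.15,0,0,0,0,0,0.15,0,-3.8,-0.1,0,0,0,0,-3.87,-0.12,0,0,0,0,0,0,3.5,0,0,0,0,0,3,0,0,0,0,0,2,0,0,0,0,0,0,0,0,0]
  hand: 6
  grip_force: 8

```text
clock: 4.6
tool_pos: [0.66, -0.0199, 0.3453]
eef_rot: [-0.022, 0.988, -0.003, -0.151]
contact_force: [0.0, 0.6, 0.5]
opening: 0.679
```

Run:
```python
from h import *
st=rep(); plan(c2w([.0639,-.135,.3008]),.3,st)
p=snapshot("wrist"); save(p,"4.png",(180,60,480,360),2)
P=pts(p,st); Q=w2c(P.reshape(-1,3)).reshape(P.shape)*1000; ok=p["range_z"]>0
k=Q[ok&(abs(Q[...,1]+135)<10)&(Q[...,2]>238)&(Q[...,2]<255)&(Q[...,0]>38)&(Q[...,0]<60)]
print("bar",np.percentile(k,[5,50,95],axis=0).round(1))
k=Q[ok&(abs(Q[...,1]+135)<7)&(Q[...,2]>205)&(Q[...,2]<225)&(Q[...,0]>34)&(Q[...,0]<66)]
b=np.round(k[:,0]);print([(int(x),round(float(np.median(k[b==x][:,2])),1)) for x in np.unique(b)])
```

```text
t 4.6 tcp case mm [  77.4 -135.3  345.3] tip [  58.3 -135.3  284.2] err rot [ 0.    -0.303  0.003] F case [0.  0.6 0.5] op 59.8
rot [-0.     -0.0033  0.0025] shift cm [-0.03  0.03  4.65]
bar [[  44.5 -143.8  243.7]
 [  46.3 -134.4  245.4]
 [  48.3 -125.7  246.8]]
[(39, 211.6), (40, 217.8), (41, 217.5), (42, 217.9), (43, 217.6), (44, 217.8), (45, 217.6), (46, 217.7), (53, 208.1), (54, 207.6), (55, 208.0), (56, 208.1), (57, 208.2), (58, 207.7), (59, 207.6)]
```

View pics/4.png

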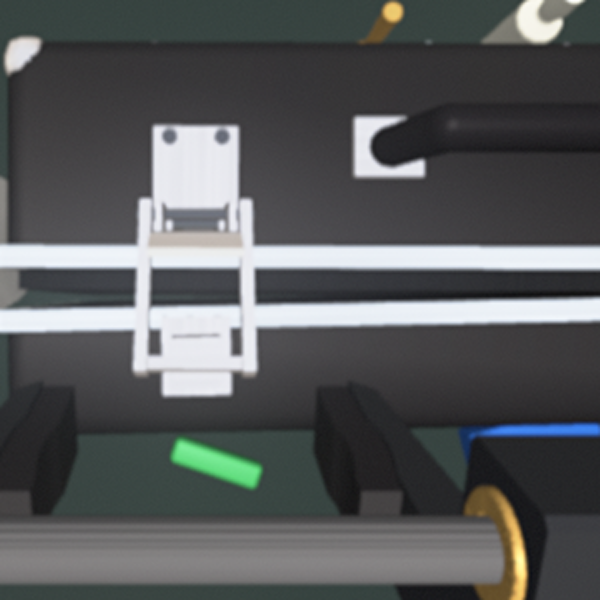

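>>> carry_out:
  motion: [0,0,2,0,0,0,0,0.03,1.5,0,0,0,0,0,0.8,0,0,0,0,0,0.35,0,0,0,0,0,0,0,0,0]

```text
clock: 5.28
tool_pos: [0.6477, -0.0214, 0.3022]
eef_rot: [-0.021, 0.989, -0.003, -0.149]
contact_force: [0.1, -0.4, 0.4]
opening: 0.686
```

>>> carry_out:
  motion: [0,0,0,0,0,0,0,0,0,0,0,0,0,0,0,0,0,0,0,0,0,0,0,0]
  hand: 3

```text
clock: 5.78
tool_pos: [0.6477, -0.021, 0.3019]
eef_rot: [-0.021, 0.989, -0.003, -0.149]
contact_force: [1.3, 1.9, 0.9]
opening: 0.433
```

Run:
```python
from h import *
rep()
```

```text
t 5.78 tcp case mm [  65.  -135.8  301.9] tip [  46.2 -135.8  240.8] err rot [ 0.001 -0.299  0.001] F case [1.4 1.9 0.9] op 38.1
```

>>> carry_out:
  motion: [-0.275,0,0.44,0,0,0,-0.275,0,0.44,0,0,0,-0.275,0,0.44,0,0,0,-0.375,0,0.2,0,0,0,-0.375,0,0.2,0,0,0,0,0,0,0,0,0]

```text
clock: 6.52
tool_pos: [0.6573, -0.0207, 0.2801]
eef_rot: [-0.021, 0.989, -0.003, -0.15]
contact_force: [-2.3, 3.5, -0.7]
opening: 0.43
```

```bash
cat >> h.py <<'E'
def latch(p,st,th=None):
    P=pts(p,st); Q=w2c(P.reshape(-1,3)).reshape(P.shape)*1000; ok=p["range_z"]>0
    def prof(lo,hi,x0,x1,z0,z1):
        k=Q[ok&(Q[...,1]>lo)&(Q[...,1]<hi)&(Q[...,2]>z0)&(Q[...,2]<z1)&(Q[...,0]>x0)&(Q[...,0]<x1)]
        b=np.round(k[:,0]/2)*2; return [(int(x),round(float(np.median(k[b==x][:,2])),1)) for x in np.unique(b)]
    print("mid",prof(-140,-130,-70,75,206,300)); print("armA",prof(-154,-151,-15,75,206,300)); print("armB",prof(-119,-116,-15,75,206,300))
E
python3 - <<'E'
from h import *
st=rep(); p=snapshot("wrist"); save(p,"5.png",(180,60,480,360),2); latch(p,st)
E
```

```text
t 6.53 tcp case mm [  74.7 -135.9  280.1] tip [  55.7 -135.9  219. ] err rot [ 0.001 -0.301  0.001] F case [-2.1  3.6 -0.7] op 37.9
mid [(-4, 213.5), (-2, 213.7), (0, 213.9), (2, 226.3), (4, 225.8), (6, 218.8), (8, 222.0), (10, 225.1), (12, 228.3), (14, 231.6), (16, 234.3), (18, 237.6), (20, 240.7), (22, 243.7), (24, 246.7), (26, 249.7), (28, 252.6), (30, 255.9), (32, 257.8), (34, 259.4), (36, 260.8), (38, 262.6), (40, 262.9), (46, 218.0), (48, 217.4), (50, 217.3), (52, 208.7), (54, 219.2), (56, 222.6), (58, 222.7)]
armA [(0, 228.4), (2, 228.3), (4, 227.7), (6, 227.8), (8, 227.8), (10, 227.4), (12, 227.7), (14, 227.3), (16, 227.1), (18, 227.0), (20, 227.0), (22, 226.6), (24, 226.4), (26, 226.4), (28, 226.3), (30, 226.3), (32, 226.3), (34, 226.3), (36, 226.2), (38, 225.8), (40, 225.9), (42, 225.3), (44, 225.4), (46, 225.3), (48, 225.0), (50, 224.9), (52, 224.7), (54, 224.9), (56, 224.6), (58, 224.4)]
armB [(0, 228.2), (2, 228.1), (4, 228.0), (6, 227.8), (8, 227.7), (10, 227.5), (12, 227.5), (14, 227.5), (16, 227.2), (18, 227.2), (20, 226.8), (22, 226.8), (24, 226.6), (26, 226.1), (28, 226.3), (30, 226.2), (32, 226.1), (34, 226.3), (36, 226.1), (38, 225.8), (40, 225.6), (42, 225.3), (44, 225.4), (46, 225.4), (48, 227.0), (50, 231.2), (52, 237.6), (54, 235.4), (56, 234.6), (58, 241.0), (60, 241.2), (62, 239.5), (64, 238.0), (66, 236.3), (68, 237.4), (70, 241.4)]
```

View pics/5.png

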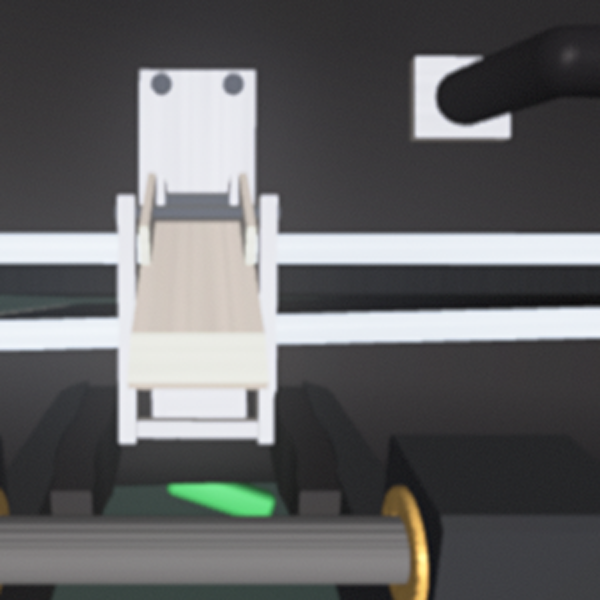

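>>> carry_out:
  motion: [-0.1,0.04,0.335,0,0,0,-0.1,0,0.335,0,0,0,-0.03,0,0.095,0,0,0,0,0,0,0,0,0]

```text
clock: 7.08
tool_pos: [0.6577, -0.0206, 0.2727]
eef_rot: [-0.021, 0.989, -0.003, -0.149]
contact_force: [1.9, 3.0, 0.4]
opening: 0.429
```

Run:
```python
from h import *
st=rep(); p=snapshot("wrist"); latch(p,st)
```

```text
t 7.08 tcp case mm [  75.1 -135.9  272.7] tip [  56.3 -135.9  211.5] err rot [ 0.    -0.299  0.   ] F case [2.  2.9 0.4] op 37.8
mid [(-4, 213.2), (-2, 213.9), (0, 213.1), (2, 225.0), (4, 225.6), (6, 224.4), (8, 219.4), (10, 221.9), (12, 224.2), (14, 226.6), (16, 229.1), (18, 231.4), (20, 234.0), (22, 236.2), (24, 238.7), (26, 241.2), (28, 243.5), (30, 245.9), (32, 248.3), (34, 250.8), (36, 252.9), (38, 254.2), (40, 255.5), (42, 256.6), (44, 257.8), (46, 257.5), (52, 294.4), (54, 296.1), (56, 296.8), (58, 296.2), (60, 295.3)]
armA [(0, 225.1), (2, 227.8), (4, 227.8), (6, 226.9), (8, 226.8), (10, 226.2), (12, 226.3), (14, 225.3), (16, 224.9), (18, 224.5), (20, 224.1), (22, 223.7), (24, 223.6), (26, 223.1), (28, 222.8), (30, 222.0), (32, 221.8), (34, 221.4), (36, 220.9), (38, 220.5), (40, 219.9), (42, 219.9), (44, 219.1), (46, 219.2), (48, 218.3), (50, 217.9), (52, 294.3), (54, 296.0), (56, 296.8), (58, 296.2), (60, 294.8)]
armB [(0, 223.9), (2, 227.9), (4, 227.7), (6, 227.2), (8, 226.7), (10, 226.4), (12, 226.1), (14, 225.5), (16, 225.3), (18, 224.7), (20, 224.2), (22, 223.9), (24, 223.4), (26, 223.2), (28, 222.3), (30, 222.2), (32, 222.3), (34, 221.5), (36, 221.0), (38, 220.5), (40, 220.1), (42, 219.7), (44, 219.0), (46, 218.7), (48, 219.4), (50, 224.0), (52, 293.4), (54, 295.8), (56, 296.5), (58, 295.4), (60, 236.1), (62, 231.5), (64, 232.1), (66, 229.3), (68, 229.6), (70, 231.1)]
```

>>> carry_out:
  motion: [-0.03,0,0.095,0,0,0,-0.03,0,0.095,0,0,0,0,0,0,0,0,0]

```text
clock: 7.5
tool_pos: [0.6573, -0.0207, 0.2705]
eef_rot: [-0.021, 0.989, -0.003, -0.149]
contact_force: [1.8, 3.7, 0.2]
opening: 0.431
```

>>> carry_out:
  motion: [-0.015,0,0.05,0,0,0,0,0,0,0,0,0]

```text
clock: 7.75
tool_pos: [0.6571, -0.0207, 0.2701]
eef_rot: [-0.021, 0.989, -0.003, -0.15]
contact_force: [1.0, 4.6, 0.3]
opening: 0.429
```

>>> carry_out:
  motion: [-0.015,0,0.05,0,0,0,0,0,0,0,0,0]

```text
clock: 8.0
tool_pos: [0.6571, -0.0207, 0.2698]
eef_rot: [-0.021, 0.989, -0.003, -0.149]
contact_force: [1.2, 3.2, 2.4]
opening: 0.428
```

Run:
```python
from h import *
rep()
```

```text
t 8.0 tcp case mm [  74.5 -135.9  269.8] tip [  55.6 -135.9  208.7] err rot [ 0.  -0.3  0. ] F case [1.4 3.1 2.4] op 37.7
```

>>> carry_out:
  motion: [0.02,0,-0.067,0,0,0,0.19,0,0.06,0,0,0,0.19,0,0.06,0,0,0,0,0,0,0,0,0]

```text
clock: 8.5
tool_pos: [0.6534, -0.0208, 0.2703]
eef_rot: [-0.021, 0.989, -0.003, -0.149]
contact_force: [2.3, 4.8, 1.1]
opening: 0.43
```

>>> carry_out:
  motion: [0.096,0,0.03,0,0,0,0.096,0,0.03,0,0,0,0,0,0,0,0,0]

```text
clock: 8.88
tool_pos: [0.6511, -0.0209, 0.2703]
eef_rot: [-0.021, 0.989, -0.003, -0.15]
contact_force: [1.7, 4.2, 0.4]
opening: 0.428
```

Run:
```python
from h import *
st=rep(); p=snapshot("wrist"); latch(p,st)
```

```text
t 8.88 tcp case mm [  68.4 -135.9  270.3] tip [  49.5 -135.9  209.1] err rot [ 0.  -0.3  0. ] F case [1.8 4.1 0.4] op 37.7
mid [(-2, 227.2), (0, 226.3), (2, 217.4), (4, 223.8), (6, 231.3), (8, 237.8), (10, 244.9), (12, 252.3), (14, 259.3), (16, 265.6), (18, 268.2), (20, 271.0), (22, 273.0), (24, 272.4), (40, 216.5), (42, 217.5), (44, 217.6), (46, 292.2), (48, 293.9), (50, 294.4), (52, 293.5), (54, 208.3), (56, 208.1), (58, 207.9)]
armA [(-6, 226.3), (-4, 229.8), (-2, 229.2), (0, 228.5), (2, 228.5), (4, 227.5), (6, 226.8), (8, 226.4), (10, 225.9), (12, 225.1), (14, 225.0), (16, 224.2), (18, 224.2), (26, 220.9), (28, 220.4), (30, 220.0), (32, 219.9), (34, 218.9), (36, 218.0), (38, 217.6), (40, 216.9), (42, 216.7), (44, 215.9), (46, 292.2), (48, 293.9), (50, 294.3), (52, 293.4), (54, 213.1), (58, 299.8)]
armB [(-6, 226.0), (-4, 229.9), (-2, 229.4), (0, 228.8), (2, 228.1), (4, 227.5), (6, 227.0), (8, 226.4), (10, 225.9), (12, 225.3), (14, 224.8), (16, 224.6), (26, 220.9), (28, 220.5), (30, 219.9), (32, 219.3), (34, 218.8), (36, 218.2), (38, 217.7), (40, 216.9), (42, 217.3), (44, 221.3), (46, 291.7), (48, 293.8), (50, 293.9), (52, 253.6), (54, 231.0), (56, 230.2), (58, 228.1), (60, 227.1), (62, 228.0), (64, 230.6)]
```

>>> carry_out:
  motion: [0.096,0,0.03,0,0,0,0.096,0,0.03,0,0,0,0,0,0,0,0,0]

```text
clock: 9.3
tool_pos: [0.649, -0.021, 0.2703]
eef_rot: [-0.021, 0.989, -0.003, -0.15]
contact_force: [1.1, 4.8, 0.8]
opening: 0.435
```

>>> carry_out:
  motion: [0.096,0,0.03,0,0,0,0,0,0,0,0,0]

```text
clock: 9.55
tool_pos: [0.6481, -0.021, 0.2703]
eef_rot: [-0.021, 0.989, -0.003, -0.15]
contact_force: [1.7, 4.3, 0.4]
opening: 0.43
```

>>> carry_out:
  motion: [0.05,0,0.015,0,0,0,0,0,0,0,0,0]

```text
clock: 9.8
tool_pos: [0.6477, -0.021, 0.2703]
eef_rot: [-0.021, 0.989, -0.003, -0.149]
contact_force: [1.4, 4.2, 1.0]
opening: 0.432
```

Run:
```python
from h import *
st=rep(); p=snapshot("wrist"); latch(p,st)
```

```text
t 9.8 tcp case mm [  65.  -135.9  270.3] tip [  46.1 -135.9  209.1] err rot [ 0.  -0.3  0. ] F case [1.5 4.1 1. ] op 38.0
mid [(-6, 226.8), (-4, 227.1), (2, 268.5), (4, 272.9), (6, 277.0), (8, 276.7), (38, 207.1), (40, 216.5), (42, 291.7), (44, 293.6), (46, 294.3), (48, 293.8), (50, 218.1), (52, 208.2), (54, 208.1), (56, 208.1), (58, 207.9)]
armA [(-8, 228.9), (-6, 229.5), (-4, 228.6), (-2, 228.5), (4, 226.0), (6, 225.3), (8, 225.3), (10, 224.8), (12, 224.1), (14, 223.6), (16, 223.0), (18, 222.1), (20, 221.9), (22, 221.2), (24, 220.7), (26, 219.9), (28, 219.4), (30, 219.0), (32, 218.2), (34, 217.9), (36, 217.2), (38, 216.9), (40, 215.9), (42, 291.5), (44, 293.4), (46, 294.4), (48, 293.7), (50, 292.2), (54, 299.9), (56, 299.7)]
armB [(-8, 229.0), (-6, 229.7), (-4, 228.6), (-2, 228.0), (4, 226.1), (6, 225.8), (8, 225.1), (10, 224.5), (12, 224.3), (14, 223.6), (16, 222.8), (18, 222.3), (20, 221.7), (22, 220.9), (24, 220.7), (26, 220.3), (28, 219.4), (30, 219.1), (32, 218.4), (34, 217.7), (36, 217.0), (38, 217.3), (40, 220.9), (42, 290.8), (44, 293.4), (46, 294.2), (48, 293.2), (50, 251.2), (52, 230.3), (54, 228.8), (56, 227.0), (58, 227.7), (60, 228.4)]
```

>>> carry_out:
  motion: [0.05,0,0.015,0,0,0,0,0,0,0,0,0]

```text
clock: 10.1
tool_pos: [0.6472, -0.0211, 0.2703]
eef_rot: [-0.021, 0.989, -0.003, -0.149]
contact_force: [2.2, 5.5, 1.1]
opening: 0.426
```

>>> carry_out:
  motion: [0.05,0,0.015,0,0,0,0,0,0,0,0,0]

```text
clock: 10.35
tool_pos: [0.6469, -0.0211, 0.2703]
eef_rot: [-0.021, 0.989, -0.003, -0.149]
contact_force: [2.7, 4.1, 0.9]
opening: 0.431
```

>>> carry_out:
  motion: [0.05,0,0.015,0,0,0,0,0,0,0,0,0]

```text
clock: 10.6
tool_pos: [0.6467, -0.0211, 0.2703]
eef_rot: [-0.021, 0.989, -0.003, -0.149]
contact_force: [3.6, 4.4, 0.2]
opening: 0.431
```

>>> carry_out:
  motion: [0,0,0,0,0,0,0,0,0,0,0,0,0,0,0,0,0,0,0,0,-1,0,0,0,0,0,-3,0,0,0,0,0,-4,0,0,0,0,0,-2,0,0,0,0,0,0,0,0,0]
  hand: 6

```text
clock: 11.6
tool_pos: [0.6766, -0.0199, 0.3677]
eef_rot: [-0.021, 0.989, -0.003, -0.147]
contact_force: [0.6, 0.4, -0.1]
opening: 0.678
```

Run:
```python
from h import *
st=rep(); p=snapshot("wrist"); latch(p,st); save(p,"6.png",(180,100,480,400),2)
plan(c2w([.035,-.135,.345]),0,st)
```

```text
t 11.6 tcp case mm [  94.  -136.   367.7] tip [  75.4 -136.   306.5] err rot [-0.    -0.296  0.   ] F case [ 0.6  0.3 -0.1] op 59.7
mid [(-2, 268.6), (0, 259.7), (2, 242.3), (4, 277.0), (40, 217.9), (42, 217.5), (44, 217.5), (46, 217.4), (48, 217.3), (50, 208.2), (52, 208.0), (54, 208.2), (56, 208.1), (58, 208.0)]
armA [(-8, 229.2), (-6, 229.1), (-4, 228.4), (-2, 227.8), (0, 226.5), (2, 226.1), (4, 226.1), (6, 225.7), (8, 224.9), (10, 223.8), (12, 224.0), (14, 223.0), (16, 222.1), (18, 221.7), (20, 221.4), (22, 221.1), (24, 220.2), (26, 219.6), (28, 219.0), (30, 218.5), (32, 218.2), (34, 217.4), (36, 216.9), (38, 216.2), (40, 215.9), (42, 214.5), (44, 214.8), (46, 213.9), (48, 214.0)]
armB [(-8, 229.3), (-6, 228.4), (-4, 228.3), (-2, 227.8), (0, 227.2), (2, 226.5), (4, 225.9), (6, 225.6), (8, 224.5), (10, 224.1), (12, 223.7), (14, 223.5), (16, 222.6), (18, 222.1), (20, 221.0), (22, 221.2), (24, 220.5), (26, 219.8), (28, 219.1), (30, 218.6), (32, 217.9), (34, 217.3), (36, 216.6), (38, 215.9), (40, 215.5), (42, 215.1), (44, 214.5), (46, 213.9), (48, 213.6)]
rot [-1.000e-04 -2.956e-01  0.000e+00] shift cm [5.9  0.1  2.27]
```

View pics/6.png

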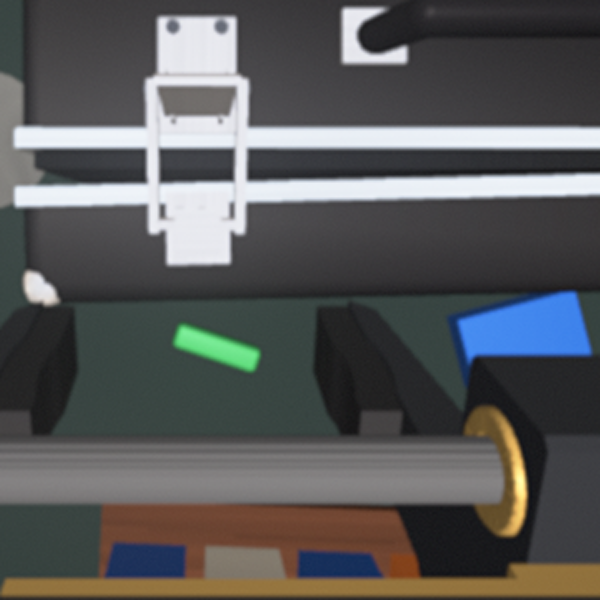

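>>> carry_out:
  motion: [0,0.1,0,0,-0.148,0,0,0,0,0,-0.148,0,2.3,0,0,0,0,0,2.3,0,0,0,0,0,2.3,0,0,0,0,0,0,0,2,0,0,0,0,0,2.67,0,0,0,0,0,0,0,0,0]
  hand: 0
  grip_force: 10

```text
clock: 12.65
tool_pos: [0.6044, -0.0221, 0.3168]
eef_rot: [-0.021, 1.0, -0.0, -0.005]
contact_force: [-0.3, 0.0, 1.0]
opening: 0.006
```

Run:
```python
from h import *
st=rep(); p=snapshot("wrist"); latch(p,st)
r=48
for A in(1.5,1.35,1.2,1.05,.9,.75,.6,.45,.3,.15,0):
    c=r*np.array([-np.cos(A),np.sin(A)])+5*np.array([np.sin(A),np.cos(A)])
    print(A,"tip centre x,z",np.round(c+[9,211],1))
```

```text
t 12.65 tcp case mm [  21.7 -135.2  316.8] tip [  21.  -135.2  252.8] err rot [-0.    -0.011  0.   ] F case [-0.3  0.   1. ] op 0.6
mid [(-8, 226.1), (-6, 226.4), (-4, 225.6), (-2, 261.8), (0, 246.2), (2, 277.1), (4, 276.8), (10, 278.7), (12, 291.9), (14, 297.7), (16, 297.4), (18, 273.8), (20, 273.1), (22, 263.0), (24, 263.7), (26, 264.2), (28, 264.2)]
armA [(-10, 225.1), (-8, 228.9), (-6, 228.4), (-4, 227.8), (-2, 227.6), (0, 227.0), (2, 226.2), (4, 225.9), (6, 225.0), (8, 224.9), (10, 224.3), (12, 222.9), (14, 222.5), (16, 223.1), (18, 221.7)]
armB [(-10, 225.6), (-8, 228.9), (-6, 228.5), (-4, 227.8), (-2, 227.4), (0, 226.8), (2, 225.9), (4, 225.8), (6, 224.9), (8, 224.6), (10, 223.9), (12, 223.4), (14, 222.8), (16, 222.5), (18, 221.5), (20, 221.5), (22, 220.6), (24, 220.4), (26, 219.5)]
1.5 tip centre x,z [ 10.6 259.2]
1.35 tip centre x,z [  3.4 258.9]
1.2 tip centre x,z [ -3.7 257.5]
1.05 tip centre x,z [-10.5 255.1]
0.9 tip centre x,z [-16.9 251.7]
0.75 tip centre x,z [-22.7 247.4]
0.6 tip centre x,z [-27.8 242.2]
0.45 tip centre x,z [-32.  236.4]
0.3 tip centre x,z [-35.4 230. ]
0.15 tip centre x,z [-37.7 223.1]
0 tip centre x,z [-39. 216.]
```

>>> carry_out:
  motion: [0.5,0,-0.3,0,0,0,0.5,0,-0.22,0,0,0,0.6,0,0,0,0,0,0.6,0,0.08,0,0,0,0.3,0,0,0,0,0,0,0,0,0,0,0]

```text
clock: 13.45
tool_pos: [0.5822, -0.0229, 0.3243]
eef_rot: [-0.021, 1.0, 0.0, -0.001]
contact_force: [3.7, 0.1, 1.9]
opening: 0.006
```

Run:
```python
from h import *
st=rep(); p=snapshot("wrist"); latch(p,st)
```

```text
t 13.45 tcp case mm [  -0.5 -135.   324.3] tip [  -0.6 -135.   260.3] err rot [ 0.    -0.002  0.   ] F case [ 3.7 -0.1  1.9] op 0.6
mid [(-16, 271.2), (-14, 275.8), (-12, 284.4), (-10, 283.3), (-8, 236.5), (-6, 268.8), (-4, 269.1), (-2, 213.9), (0, 215.1), (2, 271.0), (4, 271.5), (6, 272.2), (42, 217.9), (44, 217.5), (46, 217.3), (48, 217.3), (54, 207.3), (56, 207.9)]
armA [(-14, 222.5), (-12, 227.0), (-10, 227.3), (-8, 226.6), (-6, 226.2), (-4, 225.5), (-2, 225.4), (0, 224.7), (2, 224.1), (4, 223.7), (6, 223.5), (8, 223.4)]
armB [(-14, 222.3), (-12, 226.0), (-10, 227.3), (-8, 226.5), (-6, 226.1), (-4, 225.9), (-2, 225.3), (0, 224.7), (2, 224.3), (4, 223.7), (6, 223.4), (8, 222.3)]
```

>>> carry_out:
  motion: [0.55,0,0.25,0,0,0,0.55,0,0.3,0,0,0,0.55,0,0.35,0,0,0,0.5,0,0.45,0,0,0,0,0,0,0,0,0]

```text
clock: 14.12
tool_pos: [0.5595, -0.0237, 0.3109]
eef_rot: [-0.021, 1.0, -0.0, -0.002]
contact_force: [1.2, -0.4, 6.5]
opening: -0.0
```

Run:
```python
from h import *
st=rep()
```

```text
t 14.12 tcp case mm [ -23.2 -134.9  310.9] tip [ -23.5 -134.9  246.9] err rot [ 0.    -0.005  0.   ] F case [ 1.2 -0.4  6.5] op -0.0
```

>>> carry_out:
  motion: [0.43,0,0.48,0,0,0,0.42,0,0.6,0,0,0,0.34,0,0.65,0,0,0,0,0,0,0,0,0]

```text
clock: 14.62
tool_pos: [0.5465, -0.0245, 0.2921]
eef_rot: [-0.021, 1.0, -0.0, -0.004]
contact_force: [0.5, 0.2, -0.8]
opening: 0.003
```

Run:
```python
from h import *
st=rep(); p=snapshot("wrist"); latch(p,st)
```

```text
t 14.62 tcp case mm [ -36.2 -135.1  292.1] tip [ -36.8 -135.2  228.1] err rot [-0.    -0.008  0.   ] F case [ 0.5  0.2 -0.8] op 0.3
mid [(-64, 233.7), (-62, 234.0), (-60, 232.4), (-58, 231.1), (-56, 229.9), (-54, 228.9), (-52, 228.2), (-50, 227.7), (-48, 245.8), (-46, 263.4), (-44, 273.1), (-42, 272.7), (-40, 248.8), (-38, 248.6), (-36, 238.8), (-34, 238.7), (-32, 239.1), (-30, 239.8), (-16, 219.7), (-14, 219.0), (-12, 218.7), (-10, 218.5), (-8, 217.3), (-6, 217.7), (-4, 217.1), (0, 213.1), (32, 212.6), (34, 214.4), (36, 217.5), (38, 217.6), (40, 217.7), (42, 217.8), (44, 217.2)]
armA []
armB []
```

>>> carry_out:
  motion: [0.2,0,0.5,0,0,0,0.1,0,0.4,0,0,0,0.05,0,0.25,0,0,0,0,0,0.1,0,0,0,0,0,0,0,0,0]

```text
clock: 15.3
tool_pos: [0.5446, -0.0245, 0.2808]
eef_rot: [-0.021, 1.0, -0.0, -0.002]
contact_force: [0.5, 0.0, -0.3]
opening: 0.006
```

Run:
```python
from h import *
st=rep(); p=snapshot("wrist"); latch(p,st)
```

```text
t 15.3 tcp case mm [ -38.1 -135.   280.8] tip [ -38.4 -135.   216.8] err rot [ 0.    -0.004  0.   ] F case [ 0.5  0.  -0.3] op 0.6
mid [(-68, 218.8), (-66, 296.0), (-64, 298.1), (-62, 298.7), (-60, 298.1), (-58, 216.7), (-56, 216.2), (-54, 216.2), (-52, 216.3), (-50, 232.6), (-48, 246.6), (-46, 261.7), (-44, 261.6), (-42, 237.9), (-40, 237.3), (-38, 228.0), (-36, 227.3), (-34, 227.8), (-32, 228.2), (-30, 228.0), (-22, 216.1), (-20, 215.9), (-18, 216.5), (-16, 215.8), (-14, 216.0), (-12, 216.3), (32, 212.6), (34, 213.0), (36, 217.1)]
armA []
armB []
```

>>> carry_out:
  motion: [0,0,0.15,0,0,0,0,0,0.1,0,0,0,0,0,0,0,0,0]

```text
clock: 15.72
tool_pos: [0.5447, -0.0244, 0.2803]
eef_rot: [-0.021, 1.0, -0.0, -0.001]
contact_force: [-4.1, 0.2, 14.3]
opening: 0.004
```

>>> carry_out:
  motion: [0,0,-2,0,0,0,0,0,-4,0,0,0,0,0,-5,0,0,0,0,0,-5,0,0,0,0,0,0,0,0,0]

```text
clock: 16.35
tool_pos: [0.5468, -0.0242, 0.4422]
eef_rot: [-0.021, 1.0, 0.0, 0.003]
contact_force: [-0.4, 0.2, -0.7]
opening: 0.008
```

Run:
```python
from h import *
st=rep(); p=snapshot("wrist"); save(p,"7.png"); latch(p,st)
P=pts(p,st); Q=w2c(P.reshape(-1,3)).reshape(P.shape)*1000; s=Q[(p["range_z"]>0)&(abs(Q[...,2]-200)<5)]
for y0 in(-190,-100,-60,-20,20):
    k=s[abs(s[:,1]-y0)<5]; print(y0,np.round([k[:,0].min(),k[:,0].max()],1))
```

```text
t 16.35 tcp case mm [ -35.9 -134.8  442.2] tip [ -35.5 -134.8  378.2] err rot [-0.     0.005 -0.   ] F case [-0.4  0.2 -0.7] op 0.7
mid [(-68, 219.2), (-66, 219.4), (-64, 218.8), (-62, 217.9), (-60, 216.8), (-58, 216.9), (-56, 216.0), (-54, 216.1), (-52, 216.1), (-50, 215.9), (-48, 216.4), (-46, 216.3), (-44, 216.2), (-42, 216.2), (-40, 216.2), (-38, 216.0), (-36, 216.3), (-34, 216.0), (-32, 216.1), (-30, 216.2), (-28, 216.1), (-26, 216.1), (-24, 216.2), (-22, 216.2), (-20, 216.0), (-18, 216.2), (-16, 216.2), (-14, 216.1), (-12, 216.5), (-10, 216.2), (-8, 215.9), (-6, 215.7), (-4, 216.4), (-2, 213.5), (32, 207.6), (34, 206.4)]
armA [(-14, 211.5), (-12, 212.0), (-10, 211.4), (-8, 212.4), (-6, 212.4), (-4, 212.1), (-2, 212.1), (0, 212.3), (2, 212.1), (4, 212.7), (6, 212.7), (8, 213.5), (10, 213.4), (12, 213.9), (14, 211.9), (16, 213.4), (18, 213.7), (20, 213.7), (22, 214.1), (24, 214.0), (26, 214.4), (28, 214.5), (30, 213.6)]
armB [(-14, 210.5), (-12, 211.7), (-10, 211.9), (-8, 212.5), (-6, 212.1), (-4, 212.2), (-2, 213.2), (0, 212.4), (2, 212.5), (4, 212.2), (6, 212.4), (8, 213.2), (10, 212.8), (12, 213.6), (14, 213.8), (16, 213.7), (18, 213.1), (20, 213.3), (22, 214.3), (24, 214.3), (26, 213.8), (28, 215.0), (30, 214.4)]
-190 [-75.5  67.4]
-100 [-75.4  58.3]
-60 [-75.4  66.9]
-20 [-75.3  67.2]
20 [-75.3  70.3]
```

View pics/7.png

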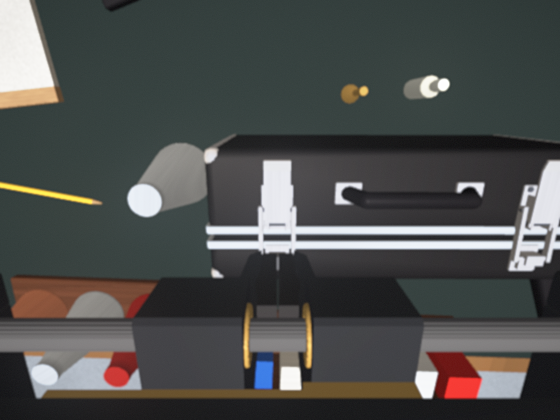

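Run:
```python
from h import *
p=snapshot("scene"); save(p,"8.png",(270,70,380,260),3); P=pts(p); Q=w2c(P.reshape(-1,3)).reshape(P.shape)*1000
s=Q[(p["range_z"]>0)&(abs(Q[...,2]-199)<6)]
for y0 in(-190,-100,0,100): print(y0,s[abs(s[:,1]-y0)<6][:,0].max().round(1))
print(workorder.finish_job())
```

```text
-190 74.3
-100 75.8
0 73.6
100 74.8
the job is handed in; nothing more can be done
None
```

The undone latch is now hooked and thrown, the lid is drawn shut, and I handed the job in at about 16 s of the 58 s allowed.

- **Hooking:** I pinched the bail at its bar with 8 N and carried it out past the keeper's lip. I lowered it until it just touched the throat floor, at about 2 N. Then I drew it in behind the stem; the force along x rose only from about 1.5 to 3.6 N.
- **Throwing the lever:** I pushed the lever over with the closed fingertips. The readings I took while swinging it stayed at or below about 7 N. A final check press once it was flat read 14 N.

**Last checks**
- The lever's face is level at 216 mm along its whole length, which is the flat position.
- The two bail arms run straight towards the keeper. In that last view the gripper hid the keeper itself; it did show with the bar under its lip before I threw the lever.
- The lid's outer edge is within about 1.5 mm of its shut position along the case, and the two seam rims are parallel.
- The done-up latch looks unchanged. I saw nothing disturbed in the last view I looked at, but I did not measure the other items.

While the bail was gripped there was a sideways reading of 3 to 5 N from the pinch being slightly off-centre. It went away when I let go. The wrist camera's own reading of the lid edge in the last picture was useless because the gripper blocked the view, so the edge figures come from the scene camera.

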